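# Screw the cap onto the coin pot without cross-threading

## Task

Pick up the screw cap, set it level on the threaded neck of the coin pot, and feel for the start of the thread by turning the cap gently backward (anticlockwise seen from above) until it drops in; then turn it forward (clockwise) until it is fully home against its stop. Never force the cap against the pot, let go of it at the end, and leave the other things on the shelf alone.

Things in the scene. Friction and masses are not known exactly. Their poses are not given: they have to be found in the camera images.
- cap: Loose dark-steel screw cap, 0.10 to 0.16 kg, standing on the shelf open side down: ribbed skirt 70 mm across, 25 mm high, with a grip bar on top, 49 mm high over all. Hollow inside: 62 mm across, 22 mm deep. Origin: centre of the underside, z up.
- grip (a point): Middle of the cap's upright grip bar, on the cap's axis, 37 mm above its underside. The bar is 50 mm long (cap's x), 14 mm thick (cap's y) and stands from 25 to 49 mm above the underside.
- lugs (a point): Centre of the cap's four equal lugs, 2.7 mm above its underside: inside the skirt's bottom edge at the cap's +x, +y, -x, -y, each 5 mm wide (11 degrees), 4 mm high, 51 mm across between them. Being fourfold alike, the cap may be set on at any yaw.
- pot: Round aluminium coin pot fixed to the shelf, 74 mm across, shoulder 45.5 mm high, with a threaded neck. Origin: centre of the underside, z up. The pot's own yaw does NOT tell where the thread starts: the starts lie at random angles, to be found by feel. The neck does not turn.
- neck_top (a point): Centre of the neck's top, 67.5 mm above the shelf. Neck 48 mm across, its top 5 mm tapering to 40 mm as a lead-in. Round it a right-hand thread 59 mm across with four equal starts 90 degrees apart; loose fit, 1.5 mm each side. Each thread ends in a stop post 4 degrees wide, 12 mm above the seat. Lugs that lie on a post fall to 8 mm when turned back: not yet the start.
- seat (a point): On the pot's axis, 47.3 mm above the shelf: where the cap's origin is when home. Height of the cap's origin above it: 8 to 12 mm with lugs on top of the thread (turn back, at most 80 degrees; forward jams); 4.5 to 6 mm once dropped into a start (jams if turned back over 9 degrees more); then 0.75 mm lower per 10 degrees clockwise, to 0 at a hard stop after 65 to 75 degrees.
- brick: Bystander: silver laptop charger brick, 65 x 65 x 28 mm. Origin: centre of its underside.
- ring_cone: Bystander: white ceramic ring cone, base diameter 58 mm, 78 mm high. Origin: centre of its underside.
- tracker: Bystander: white plastic tracker disc, diameter 32 mm, 8 mm high. Origin: centre of its underside.
- tablet_stand: Bystander: aluminium tablet stand folded flat, 130 x 180 x 10 mm (hinge rod to 15 mm). Origin: centre of its underside.
Not all that is in view belongs to the job. What is shaped like the cap but pink is not meant.

How it is judged:
By the outcome, as a careful person would: the job done as asked, in the order asked, and still so for the second after the job is handed in, with the robot touching nothing.
It also fails if it takes over 72 s, if anything falls off the work surface, if the arm or the gripper's body presses on something with over 40 N, if the wrist force passes 120 N, or if a joint passes its speed limit or range.

## Robot

A 6-joint arm with a two-finger parallel gripper is mounted at the origin on the work surface. World frame = base frame: x ahead of the robot, y to its left, z up, the work surface at z = 0. Lengths are in m, angles in rad, forces in N, time in s.
With the tool pointing down it reaches from about 0.3 to 0.775 m from the base axis. Payload 14.6 kg.
Tool frame: the origin (TCP) lies between the finger pads; the fingertips stand ctrl.tip_extent ahead of it and the grasp point (between the pads) lies 3 mm ahead of it (ctrl.tip_extent is the distance from the TCP to the fingertips, in m); z points along the fingers, y is the line along which they close (so a half turn about z gives the same grasp; the last joint's range is limited). The gripper opens to 94 mm and grips with 3 to 60 N. Pads are 16 mm wide; open, the fingers measure 119 mm over their backs; the gripper's body (75 mm by 177 mm) begins 78 mm behind the grasp point.
Start: joints at [-1.255, 0.3, 1.521, -0, 1.321, -0.067], TCP at [0.205, -0.51, 0.227] pointing down, gripper open.
Joint ranges: [-3.03, 3.03], [-0.79, 2.21], [0.23, 2.52], [-1.04, 4.18], [0, 3.07], [-2.55, 2.55]. Speed limits (rad/s): [2.22, 2.22, 2.57, 3.14, 3.14, 3.14].

## Interface

Orientations are given as [roll, pitch, yaw] about the fixed x, y, z axes, in that order (R = Rz(yaw) Ry(pitch) Rx(roll)).
In Python, from station import ctrl, eyes gives the robot as it stands. The module is installed in compiled form; this text tells all that it offers.
- The arm moves only by the shell command python3 -m crank [OPENING] [FORCE], which reads ROWS from standard input. ROWS is a JSON list of rows, 1 to 10 of them, each of 6 numbers: dx, dy, dz in m, then a rotation vector rx, ry, rz in rad; each row shifts and turns the commanded pose from where the row before left it, along the tool's axes as they then stand; what a row does not reach is not made up. A row lasts 1/10 s, in which the tool goes at most 0.05 m and 0.15 rad, less where a joint would pass 70% of its speed; a pose out of reach is approached as far as the arm can. OPENING is the finger opening in m, set as the command begins (- or left out keeps the last). The fingers move at their own pace and stop on an object; FORCE is the grip in N (left out, the last holds). Time passes only in rows, so rows that do not move let the fingers close. It prints the time, the measured TCP pose, the force, the opening and the grip force at its end. Input that does not fit is refused with a message, and nothing moves.
- ctrl.get_obs(): the state, without advancing time (a new reading comes with each control period).
- eyes.camera(name): name is "scene" or "top"; returns a dict with "pixels" (400x640x3 uint8, blue, green, red), "fx", "fy", "cx", "cy" (pixels), "k1" (the pictures are not rectified: a ray, as slopes to the right and down, at radius r is drawn at 1 + k1 r^2 times it, then the intrinsics apply), "extrinsics" (4x4, takes a point from camera to world coordinates). Camera axes: x right, y up, looking along -z (the intrinsics and any distortion apply to the point x, -y, -z); pixel columns grow to the right and rows downward; lengths in m; the calibration is good to about 2 mm. A picture is of the moment at which its call begins. There is no depth.
- ctrl.hand_in(): hands the job in; it is judged then, once.
The state is a dict: "time_s": time; "qpos": joint angles; "joint_vel": joint speeds; "tau": joint torques, N m; "ee_pos": TCP position; "eef_rot": TCP orientation; "force": force on the tool from outside, world axes, zero at the start; "moment": the same for the moment, N m; "grip_width": finger opening in m; "grip_force": force on a finger pad.
Only numpy, scipy, OpenCV 4.12 (cv2) and the standard library are available. Lean on these libraries where they do the work, as an engineer would, in place of code of your own. Each camera call takes 0.05 s, during which the arm holds its last target. There are 200 camera calls.

## Working session

There is one attempt and no reset: what is moved stays moved. The work goes in short steps, Python scripts to look and compute and a shell command to move; the robot and the scene stay as the last step left them, time stands still between calls to the robot, and variables do not carry over. Pictures are saved under pics/ and viewed, at most 10 in all, crops included, and the job is handed in when it is done.

```bash
mkdir -p pics
python3 - <<'E'
from station import ctrl, eyes
import cv2,numpy as np
for n in("scene","top"):
    c=eyes.camera(n); cv2.imwrite(f"pics/{n}0.png",c["pixels"]); np.save(n+".npy",c,allow_pickle=True)
    print(n,c["fx"],c["cx"],c["cy"],c["k1"],np.round(c["extrinsics"],3).tolist())
print(ctrl.get_obs(),ctrl.tip_extent)
E
```

```text
scene 501.6906650907891 322.1807092189758 188.2159551647393 -0.11539539892513655 [[-0.786, -0.432, 0.442, 0.984], [0.618, -0.562, 0.55, 0.473], [0.01, 0.706, 0.709, 0.681], [0.0, 0.0, 0.0, 1.0]]
top 445.2103858011464 325.94318024410217 201.38545155887172 -0.10904879667587135 [[-0.002, 0.991, -0.131, 0.496], [-1.0, -0.002, 0.004, -0.017], [0.003, 0.131, 0.991, 0.817], [0.0, 0.0, 0.0, 1.0]]
{'time_s': 0.1, 'qpos': array([-1.25463238e+00,  3.00364985e-01,  1.52152372e+00, -6.14530145e-06,
        1.32070817e+00, -6.65922833e-02]), 'joint_vel': array([-1.11568072e-03, -1.60065267e-03, -3.27283376e-03, -5.16715034e-05,
       -1.28988331e-03, -1.46171216e-03]), 'tau': array([ 2.67878619e-03, -5.32636106e+01, -3.53278828e+01,  7.10420567e-02,
        2.34979566e-02, -6.90678098e-05]), 'ee_pos': array([ 0.20534531, -0.50999412,  0.22696879]), 'eef_rot': array([-3.14059026e+00, -6.08847909e-05,  3.82757727e-01]), 'force': array([-0.09713464, -0.03300044, -0.44845458]), 'moment': array([-4.11469756e-03,  1.21331706e-02, -9.40126014e-05]), 'grip_force': 0.0, 'grip_width': 0.09376104538756738} 0.022
```

View pics/scene0.png

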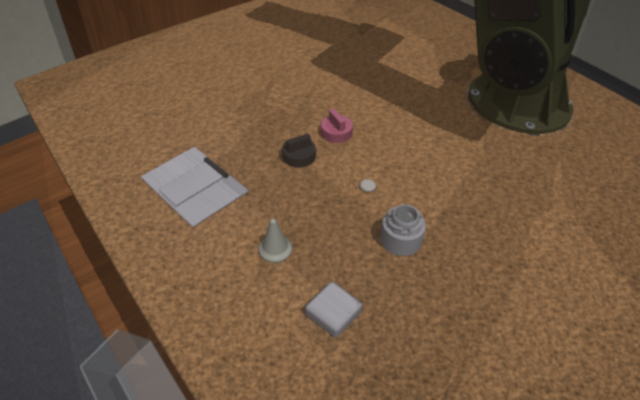

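View pics/top0.png

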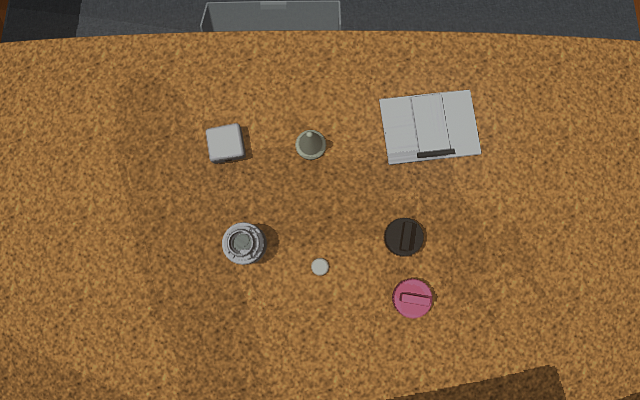

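Scene/top views show these candidates. The dark-steel cap is at top (404,236), scene (299,151). The pink decoy is at top (413,298), scene (337,127). The pot is at top (243,243), scene (403,230); the ring cone is at (310,145), the tracker at (320,267), the brick at (225,143) and the tablet stand at (430,127). I choose the dark one and check it in a close crop.

```bash
cat > h.py <<'E'
import numpy as np,cv2
def ray(c,uv):
    uv=np.atleast_2d(np.asarray(uv,float))
    K=np.array([[c["fx"],0,c["cx"]],[0,c["fy"],c["cy"]],[0,0,1]])
    p=cv2.undistortPoints(uv.reshape(-1,1,2),K,np.array([c["k1"],0,0,0,0.])).reshape(-1,2)
    d=np.c_[p[:,0],-p[:,1],-np.ones(len(p))]@c["extrinsics"][:3,:3].T
    return c["extrinsics"][:3,3],d
def plane(c,uv,z):
    o,d=ray(c,uv); return o+d*((z-o[2])/d[:,2])[:,None]
def proj(c,P):
    E=np.linalg.inv(c["extrinsics"]); q=np.atleast_2d(P)@E[:3,:3].T+E[:3,3]
    s=np.c_[q[:,0],-q[:,1]]/-q[:,2:]; s=s*(1+c["k1"]*(s**2).sum(1))[:,None]
    return s*[c["fx"],c["fy"]]+[c["cx"],c["cy"]]
def load(n): return np.load(n+".npy",allow_pickle=True).item()
E
python3 - <<'E'
import cv2,numpy as np
from h import *
ims=[]
for n,u,v in(("top",404,238),("top",243,243),("scene",299,151),("scene",403,230)):
    im=load(n)["pixels"][v-28:v+28,u-36:u+36]; ims.append(cv2.resize(im,None,fx=5.5,fy=5.3,interpolation=cv2.INTER_NEAREST))
cv2.imwrite("pics/crop1.png",np.vstack([np.hstack(ims[:2]),np.hstack(ims[2:])])[:600,:800])
for n,r in(("top",(360,200,450,275)),("scene",(270,125,325,172))):
    c=load(n); im=c["pixels"]; m=np.zeros(im.shape[:2],np.uint8)
    x0,y0,x1,y1=r; m[y0:y1,x0:x1]=((im.max(2)<75)&((im.max(2).astype(int)-im.min(2))<25))[y0:y1,x0:x1]*255
    k=max(cv2.findContours(m,0,1)[0],key=cv2.contourArea); print(n,cv2.contourArea(k),cv2.boundingRect(k),cv2.minEnclosingCircle(k))
E
```

```text
top 1111.0 (384, 218, 40, 38) ((403.5, 236.7105255126953), 19.502246856689453)
scene 793.5 (282, 134, 34, 33) ((298.1289367675781, 149.73947143554688), 18.0673828125)
```

View pics/crop1.png

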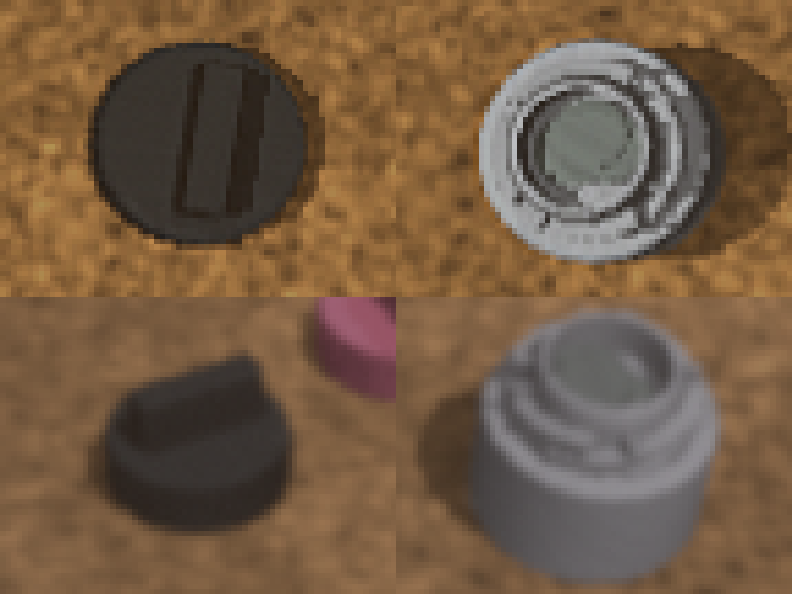

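The crop confirms the dark-steel cap. Its bar top in the top view runs from about (404,222) to (410,250). The pot's threaded neck is centred near (243,242).

Run:
```python
import cv2,numpy as np
from h import *
from scipy.optimize import least_squares
def fit(P,r):
    return least_squares(lambda c:np.hypot(*(P-c[:2]).T)-r,P.mean(0),loss="soft_l1",f_scale=.001)
def lab(n,r,kind):
    c=load(n); im=c["pixels"].astype(int); x0,y0,x1,y1=r; hsv=cv2.cvtColor(c["pixels"],40).astype(int)
    b=(im.max(2)<75)&(im.max(2)-im.min(2)<25) if kind=="cap" else (hsv[...,1]<75)&(im.max(2)>60)
    m=np.zeros(b.shape,np.uint8); m[y0:y1,x0:x1]=b[y0:y1,x0:x1]*255
    m=cv2.morphologyEx(m,cv2.MORPH_OPEN,np.ones((3,3)))
    k=max(cv2.findContours(m,0,1)[0],key=cv2.contourArea)
    return c,cv2.convexHull(k).reshape(-1,2).astype(float),cv2.boundingRect(k)
for kind,H,R,rt,rs in(("cap",.025,.035,(360,200,450,275),(270,125,325,172)),("pot",.0455,.037,(212,212,272,275),(370,195,435,262))):
    for n,r in(("top",rt),("scene",rs)):
        c,k,bb=lab(n,r,kind); print(kind,n,bb)
        o=c["extrinsics"][:2,3]
        for z,near in((H,0),(0,1)):
            if n=="scene" and not near: continue
            P=plane(c,k,z)[:,:2]; 
            d=o-P.mean(0); d/=np.linalg.norm(d); s=(P-P.mean(0))@d
            Q=P[s>.005] if near else P[s<.0]
            f=fit(Q,R); print("  z",z,"near" if near else "far",np.round(f.x,4),len(Q),"rms mm",1e3*np.sqrt(np.mean((np.hypot(*(Q-f.x).T)-R)**2)))
c=load("top")
q=np.array([[195,65],[243,68],[232,212],[182,210]])/[5.5,5.3]+[368,210]-.5
P=plane(c,q,.049); print("bar",np.round(P,4).tolist(),P.mean(0))
e=(P[0]+P[1]-P[2]-P[3])/2; print("len",np.linalg.norm(e),"wid",np.linalg.norm(P[0]-P[1]),"yaw",np.arctan2(e[1],e[0]))
# scene bar top ridge centre
```

```text
cap top (385, 218, 38, 38)
  z 0.025 far [ 0.538 -0.157] 14 rms mm 0.5939891978126087
  z 0 near [ 0.5389 -0.1616] 12 rms mm 0.2862427072569783
cap scene (282, 135, 34, 32)
  z 0 near [ 0.5384 -0.162 ] 9 rms mm 0.6745321462789222
pot top (222, 222, 42, 43)
  z 0.0455 far [0.526  0.1248] 15 rms mm 0.2537485778532227
  z 0 near [0.5273 0.1317] 14 rms mm 0.6894923774207565
pot scene (380, 204, 46, 52)
  z 0 near [0.5273 0.1261] 13 rms mm 0.35618881979324146
bar [[0.5621, -0.1531, 0.049], [0.561, -0.1684, 0.049], [0.514, -0.1637, 0.049], [0.5148, -0.148, 0.049]] [ 0.53796526 -0.15828411  0.049     ]
len 0.047405832817750376 wid 0.015290997333886098 yaw -0.10318151064717071
```

```bash
cat >> h.py <<'E'
def delta(p,yaw):
    """remaining move in tool axes (after turning first)"""
    from station import ctrl
    from scipy.spatial.transform import Rotation as R
    o=ctrl.get_obs(); T=R.from_euler("xyz",[np.pi,0,yaw]); C=R.from_euler("xyz",o["eef_rot"])
    print("t",round(o["time_s"],2),"pos",np.round(o["ee_pos"],4),"rpy",np.round(o["eef_rot"],4),"q",np.round(o["qpos"],2),"w",round(o["grip_width"],4),"gf",o["grip_force"].round(1))
    print("F",np.round(o["force"],1),"M",np.round(o["moment"],2))
    print("rotvec",np.round((C.inv()*T).as_rotvec(),4),"d after turn",np.round(T.inv().apply(np.array(p)-o["ee_pos"]),4),"d now",np.round(C.inv().apply(np.array(p)-o["ee_pos"]),4))
E
echo '[[0, 0, 0, 0, 0, 0.1215], [0, 0, 0, 0, 0, 0.1215], [0, 0, 0, 0, 0, 0.1215], [0, 0, 0, 0, 0, 0.1215], [0, 0, 0, 0, 0, 0], [0, 0, 0, 0, 0, 0]]' | python3 -m crank 0.094 20
echo '[[0.015, -0.02, 0, 0, 0, 0], [0.028, -0.0365, 0, 0, 0, 0], [0.028, -0.0365, 0, 0, 0, 0], [0.028, -0.0365, 0, 0, 0, 0], [0.028, -0.0365, 0, 0, 0, 0], [0.028, -0.0365, 0, 0, 0, 0], [0.028, -0.0365, 0, 0, 0, 0], [0.028, -0.0365, 0, 0, 0, 0], [0.028, -0.0365, 0, 0, 0, 0], [0.028, -0.0365, 0, 0, 0, 0]]' | python3 -m crank
echo '[[0.014, -0.018, 0, 0, 0, 0], [0.014, -0.0173, 0, 0, 0, 0], [0, 0, 0, 0, 0, 0], [0, 0, 0, 0, 0, 0], [0, 0, 0, 0, 0, 0]]' | python3 -m crank
python3 -c "
from h import *
delta([.538,-.159,.049],-.103)"
```

```text
time_s: 0.7
ee_pos: [0.2054, -0.5101, 0.2272]
eef_rot: [-3.141, 0.0, -0.1]
force: [-0.2, -0.9, -0.2]
grip_width: 0.0938
grip_force: 0.0
time_s: 1.7
ee_pos: [0.508, -0.1894, 0.2275]
eef_rot: [3.142, -0.0, -0.1]
force: [0.4, -0.8, -1.2]
grip_width: 0.0942
grip_force: 0.0
time_s: 2.2
ee_pos: [0.5379, -0.1595, 0.2274]
eef_rot: [3.142, 0.0, -0.103]
force: [0.4, -1.0, 0.1]
grip_width: 0.0942
grip_force: 0.0Traceback (most recent call last):
  File "<string>", line 3, in <module>
    delta([.538,-.159,.049],-.103)
    ~~~~~^^^^^^^^^^^^^^^^^^^^^^^^^
  File "h.py", line 20, in delta
    print("t",round(o["time_s"],2),"pos",np.round(o["ee_pos"],4),"rpy",np.round(o["eef_rot"],4),"q",np.round(o["qpos"],2),"w",round(o["grip_width"],4),"gf",o["grip_force"].round(1))
                                                                                                                                                            ^^^^^^^^^^^^^^^^^^^^^
AttributeError: 'float' object has no attribute 'round'
```

```bash
sed -i 's/o\["grip_force"\].round(1)/o["grip_force"]/' h.py
echo '[[0, 0, 0.03, 0, 0, 0], [0, 0, 0.04, 0, 0, 0], [0, 0, 0.04, 0, 0, 0], [0, 0, 0.035, 0, 0, 0], [0, 0, 0.02, 0, 0, 0], [0, 0, 0.0129, 0, 0, 0], [0, 0, 0, 0, 0, 0], [0, 0, 0, 0, 0, 0]]' | python3 -m crank
echo '[[0, 0, 0, 0, 0, 0], [0, 0, 0, 0, 0, 0], [0, 0, 0, 0, 0, 0], [0, 0, 0, 0, 0, 0], [0, 0, 0, 0, 0, 0], [0, 0, 0, 0, 0, 0], [0, 0, 0, 0, 0, 0], [0, 0, 0, 0, 0, 0], [0, 0, 0, 0, 0, 0], [0, 0, 0, 0, 0, 0]]' | python3 -m crank 0.0 20
python3 -c "
from h import *
delta([.538,-.159,.049],-.103)"
```

```text
time_s: 3.0
ee_pos: [0.5387, -0.1593, 0.0506]
eef_rot: [3.141, -0.001, -0.103]
force: [0.1, 0.5, -0.0]
grip_width: 0.0941
grip_force: 0.0
time_s: 4.0
ee_pos: [0.5384, -0.1588, 0.0495]
eef_rot: [-3.142, 0.0, -0.103]
force: [0.6, 0.2, 0.1]
grip_width: 0.0174
grip_force: 0.0
t 4.0 pos [ 0.5384 -0.1588  0.0495] rpy [-3.1416  0.     -0.1033] q [-0.35  0.53  1.64  0.    0.97  1.32] w 0.0174 gf 0.0
F [0.6 0.2 0.1] M [0.01 0.02 0.  ]
rotvec [-0.      0.     -0.0003] d after turn [-0.0004  0.0002  0.0005] d now [-0.0004  0.0002  0.0005]
```

```bash
echo '[[0, 0, 0, 0, 0, 0], [0, 0, 0, 0, 0, 0], [0, 0, 0, 0, 0, 0], [0, 0, 0, 0, 0, 0]]' | python3 -m crank 0.0 25
echo '[[0, 0, -0.01, 0, 0, 0], [0, 0, -0.02, 0, 0, 0], [0, 0, -0.03, 0, 0, 0], [0, 0, -0.03, 0, 0, 0], [0, 0, -0.02, 0, 0, 0], [0, 0, -0.01, 0, 0, 0], [0, 0, 0, 0, 0, 0], [0, 0, 0, 0, 0, 0], [0, 0, 0, 0, 0, 0]]' | python3 -m crank
python3 - <<'E'
from h import *
from station import eyes
delta([.5265,.1255,.1695],1.2)
c=eyes.camera("top"); s=eyes.camera("scene")
import cv2
p=proj(s,[.538,-.159,.145])[0].astype(int); print(p, proj(c,[.538,-.159,.145]))
a=s["pixels"][max(p[1]-60,0):p[1]+60,p[0]-70:p[0]+70]; cv2.imwrite("pics/held.png",cv2.resize(a,None,fx=4,fy=4))
E
```

```text
time_s: 4.4
ee_pos: [0.5384, -0.1588, 0.0495]
eef_rot: [3.142, 0.0, -0.103]
force: [-0.1, 0.4, -0.4]
grip_width: 0.0138
grip_force: 24.9
time_s: 5.3
ee_pos: [0.538, -0.1587, 0.1683]
eef_rot: [-3.141, 0.002, -0.103]
force: [-0.4, -0.5, -1.8]
grip_width: 0.0138
grip_force: 24.9
t 5.3 pos [ 0.538  -0.1587  0.1683] rpy [-3.1411e+00  2.0000e-03 -1.0320e-01] q [-0.35  0.38  1.56 -0.    1.21  1.32] w 0.0138 gf 24.9152934551239
F [-0.4 -0.5 -1.8] M [ 0.05  0.03 -0.07]
rotvec [-0.0017  0.0014 -1.3032] d after turn [ 0.2607 -0.1137 -0.0012] d now [-0.0407 -0.2815 -0.001 ]
[297  96] [[418.19780833 232.12819696]]
```

View pics/held.png

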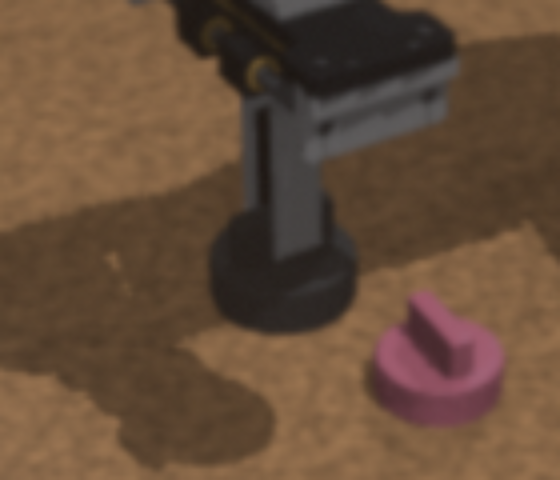

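```bash
echo '[[-0.003, -0.0215, 0, 0, 0, 0], [-0.006, -0.04, 0, 0, 0, 0], [-0.006, -0.04, 0, 0, 0, 0], [-0.006, -0.04, 0, 0, 0, 0], [-0.006, -0.04, 0, 0, 0, 0], [-0.006, -0.04, 0, 0, 0, 0], [-0.005, -0.04, 0, 0, 0, 0], [-0.0027, -0.02, 0, 0, 0, 0]]' | python3 -m crank
echo '[[0, 0, 0, 0, 0, -0.1303], [0, 0, 0, 0, 0, -0.1303], [0, 0, 0, 0, 0, -0.1303], [0, 0, 0, 0, 0, -0.1303], [0, 0, 0, 0, 0, -0.1303], [0, 0, 0, 0, 0, -0.1303], [0, 0, 0, 0, 0, -0.1303], [0, 0, 0, 0, 0, -0.1303], [0, 0, 0, 0, 0, -0.1303], [0, 0, 0, 0, 0, -0.1303]]' | python3 -m crank
echo '[[0, 0, 0, 0, 0, 0], [0, 0, 0, 0, 0, 0], [0, 0, 0, 0, 0, 0]]' | python3 -m crank
python3 - <<'E'
from h import *
from station import eyes
delta([.5265,.1255,.1695],1.2)
s=eyes.camera("scene"); np.save("s1.npy",s,allow_pickle=True); c=eyes.camera("top"); np.save("t1.npy",c,allow_pickle=True)
p=proj(s,[.5265,.1255,.08])[0].astype(int); print(p)
cv2.imwrite("pics/hov.png",cv2.resize(s["pixels"][p[1]-50:p[1]+50,p[0]-50:p[0]+50],None,fx=6,fy=6,interpolation=cv2.INTER_NEAREST))
E
```

```text
time_s: 6.2
ee_pos: [0.5263, 0.1281, 0.169]
eef_rot: [-3.142, 0.001, -0.101]
force: [-0.1, -0.1, -1.1]
grip_width: 0.0138
grip_force: 24.9
time_s: 7.2
ee_pos: [0.5268, 0.1253, 0.1689]
eef_rot: [-3.141, 0.0, 1.205]
force: [0.1, -0.2, -0.8]
grip_width: 0.0139
grip_force: 24.9
time_s: 7.5
ee_pos: [0.5269, 0.1254, 0.1694]
eef_rot: [-3.141, 0.0, 1.197]
force: [-0.7, 0.9, -1.3]
grip_width: 0.0135
grip_force: 24.9
t 7.5 pos [0.5269 0.1254 0.1694] rpy [-3.1413e+00  2.0000e-04  1.1968e+00] q [0.17 0.34 1.61 0.   1.19 0.54] w 0.0135 gf 24.915365874767303
F [-0.7  0.9 -1.3] M [-0.12  0.01 -0.02]
rotvec [-0.0003  0.0002 -0.0032] d after turn [-0.     -0.0004 -0.0001] d now [-0.     -0.0004 -0.0001]
[406 207]
```

View pics/hov.png

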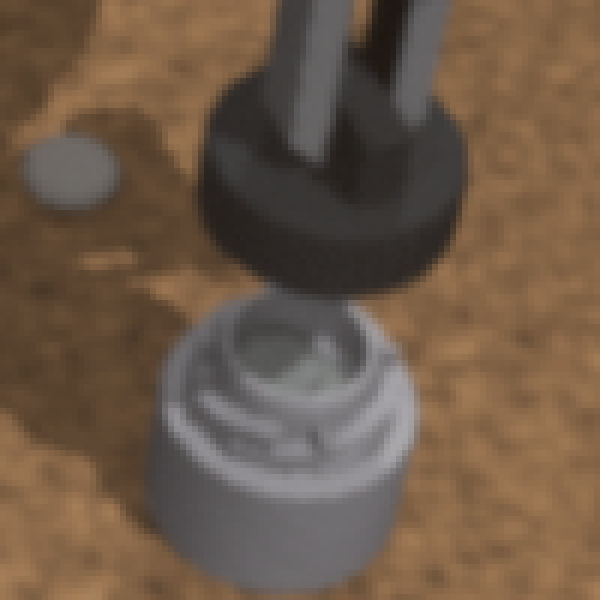

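The cap is held level over the pot. Its rim bottom is at about scene pixel (413,206) and the pot's near shoulder edge at about (404,239). Next I measure the offset between them.

Run:
```python
from h import *
from scipy.optimize import least_squares
s=load("s1"); im=s["pixels"].astype(int); sat=im.max(2)-im.min(2)
def meas(mask,box,z,R,cut):
    x0,y0,x1,y1=box; m=np.zeros(mask.shape,np.uint8); m[y0:y1,x0:x1]=mask[y0:y1,x0:x1]*255
    m=cv2.morphologyEx(m,cv2.MORPH_OPEN,np.ones((3,3))); k=max(cv2.findContours(m,0,1)[0],key=cv2.contourArea).reshape(-1,2)
    # per-column lowest pixel, sub half pixel to edge
    e=np.array([[u,k[k[:,0]==u][:,1].max()+.5] for u in np.unique(k[:,0])[cut:-cut]],float)
    P=plane(s,e,z)[:,:2]; d=s["extrinsics"][:2,3]-P.mean(0); d/=np.linalg.norm(d)
    f=least_squares(lambda c:np.hypot(*(P-c).T)-R,P.mean(0)-d*R,loss="soft_l1",f_scale=.0005)
    print(np.round(f.x,4),len(e),"rms",1e3*np.sqrt(np.mean(f.fun**2)),e[::8].tolist())
dark=(im.max(2)<75)&(sat<25)
print("cap"); meas(dark,(385,178,438,209),.12,.035,4)
grey=(cv2.cvtColor(s["pixels"],40)[...,1]<75)&(im.max(2)>50)
print("pot"); meas(grey,(375,205,430,262),0,.037,4)
```

```text
cap
[0.5271 0.1242] 36 rms 1.2409390713160813 [[393.0, 198.5], [401.0, 203.5], [409.0, 206.5], [417.0, 205.5], [425.0, 202.5]]
pot
[0.5276 0.1263] 38 rms 0.5312435522793604 [[384.0, 247.5], [392.0, 253.5], [400.0, 255.5], [408.0, 255.5], [416.0, 251.5]]
```

```bash
echo '[[0.0013, 0, 0.01, 0, 0, 0], [0, 0, 0.02, 0, 0, 0], [0, 0, 0.01, 0, 0, 0], [0, 0, 0.005, 0, 0, 0], [0, 0, 0.002, 0, 0, 0], [0, 0, 0.002, 0, 0, 0], [0, 0, 0, 0, 0, 0], [0, 0, 0, 0, 0, 0]]' | python3 -m crank
echo '[[0, 0, 0.001, 0, 0, 0], [0, 0, 0.001, 0, 0, 0], [0, 0, 0.001, 0, 0, 0], [0, 0, 0.001, 0, 0, 0], [0, 0, 0.001, 0, 0, 0], [0, 0, 0.001, 0, 0, 0], [0, 0, 0, 0, 0, 0], [0, 0, 0, 0, 0, 0]]' | python3 -m crank
python3 -c "
from h import *
delta([.5273,.1266,.109],1.2)"
```

```text
time_s: 8.4
ee_pos: [0.5276, 0.1266, 0.121]
eef_rot: [3.141, -0.0, 1.2]
force: [0.6, 1.1, -1.0]
grip_width: 0.0136
grip_force: 24.9
time_s: 9.2
ee_pos: [0.5274, 0.1266, 0.1146]
eef_rot: [-3.142, -0.0, 1.2]
force: [0.1, 0.0, -1.6]
grip_width: 0.0142
grip_force: 24.9
t 9.2 pos [0.5274 0.1266 0.1146] rpy [-3.1416 -0.      1.1998] q [0.17 0.4  1.66 0.   1.08 0.54] w 0.0142 gf 24.915392696857452
F [ 0.1  0.  -1.6] M [-0.02 -0.12 -0.01]
rotvec [-0.     -0.     -0.0002] d after turn [-0.     -0.0001  0.0056] d now [-0.     -0.0001  0.0056]
```

```bash
echo '[[0, 0, 0.001, 0, 0, 0], [0, 0, 0.001, 0, 0, 0], [0, 0, 0.001, 0, 0, 0], [0, 0, 0.001, 0, 0, 0], [0, 0, 0, 0, 0, 0]]' | python3 -m crank
echo '[[0, 0, 0.0005, 0, 0, 0], [0, 0, 0.0005, 0, 0, 0], [0, 0, 0.0005, 0, 0, 0], [0, 0, 0, 0, 0, 0], [0, 0, 0, 0, 0, 0]]' | python3 -m crank
echo '[[0, 0, 0.0005, 0, 0, 0], [0, 0, 0.0005, 0, 0, 0], [0, 0, 0.0005, 0, 0, 0], [0, 0, 0, 0, 0, 0], [0, 0, 0, 0, 0, 0]]' | python3 -m crank
python3 -c "
from h import *
delta([.5273,.1266,.109],1.2)"
```

```text
time_s: 9.7
ee_pos: [0.5273, 0.1266, 0.1104]
eef_rot: [-3.141, 0.0, 1.2]
force: [0.3, 0.3, -1.1]
grip_width: 0.0137
grip_force: 24.9
time_s: 10.2
ee_pos: [0.5274, 0.1265, 0.109]
eef_rot: [-3.142, 0.0, 1.2]
force: [-0.6, -1.4, -1.5]
grip_width: 0.0139
grip_force: 24.9
time_s: 10.7
ee_pos: [0.5273, 0.1265, 0.1075]
eef_rot: [-3.141, 0.0, 1.2]
force: [-1.5, -2.5, -0.1]
grip_width: 0.014
grip_force: 24.9
t 10.7 pos [0.5273 0.1265 0.1075] rpy [-3.1415e+00  2.0000e-04  1.1999e+00] q [ 0.17  0.41  1.67 -0.    1.06  0.54] w 0.014 gf 24.935232996940613
F [-1.5 -2.5 -0.1] M [-0.54  0.19  0.09]
rotvec [-0.0001  0.0002 -0.0001] d after turn [ 0.0001 -0.0001 -0.0015] d now [ 0.0001 -0.0001 -0.0015]
```

```bash
echo '[[-0.0006, -0.0001, 0, 0, 0, 0], [0, 0, 0, 0, 0, 0], [0, 0, 0, 0, 0, 0]]' | python3 -m crank
echo '[[0, 0, 0.0003, 0, 0, 0], [0, 0, 0.0003, 0, 0, 0], [0, 0, 0, 0, 0, 0], [0, 0, 0, 0, 0, 0]]' | python3 -m crank
echo '[[0, 0, 0.0003, 0, 0, 0], [0, 0, 0.0003, 0, 0, 0], [0, 0, 0, 0, 0, 0], [0, 0, 0, 0, 0, 0]]' | python3 -m crank
python3 -c "
from h import *
delta([.5273,.1266,.109],1.2)"
```

```text
time_s: 11.0
ee_pos: [0.5271, 0.1262, 0.1076]
eef_rot: [3.142, -0.0, 1.2]
force: [0.6, -0.5, -0.5]
grip_width: 0.0141
grip_force: 24.9
time_s: 11.4
ee_pos: [0.5271, 0.1261, 0.1069]
eef_rot: [-3.142, -0.0, 1.2]
force: [-0.1, -1.0, -1.6]
grip_width: 0.014
grip_force: 24.9
time_s: 11.8
ee_pos: [0.5271, 0.1261, 0.1063]
eef_rot: [3.142, -0.0, 1.2]
force: [-1.0, -0.6, -0.9]
grip_width: 0.0137
grip_force: 24.9
t 11.8 pos [0.5271 0.1261 0.1063] rpy [ 3.1416 -0.      1.1998] q [ 0.17  0.41  1.67 -0.    1.06  0.54] w 0.0137 gf 24.920381605625153
F [-1.  -0.6 -0.9] M [-0.19  0.   -0.02]
rotvec [ 0.     -0.     -0.0002] d after turn [ 0.0006  0.     -0.0027] d now [ 0.0006  0.     -0.0027]
```

```bash
for i in 1; do :; done
echo '[[0, 0, 0.0003, 0, 0, 0], [0, 0, 0.0003, 0, 0, 0], [0, 0, 0, 0, 0, 0], [0, 0, 0, 0, 0, 0]]' | python3 -m crank | grep -E "pos|force:"
echo '[[0, 0, 0.0003, 0, 0, 0], [0, 0, 0.0003, 0, 0, 0], [0, 0, 0, 0, 0, 0], [0, 0, 0, 0, 0, 0]]' | python3 -m crank| grep -E "pos|force:"
echo '[[0, 0, 0.0003, 0, 0, 0], [0, 0, 0, 0, 0, 0], [0, 0, 0, 0, 0, 0]]' | python3 -m crank| grep -E "pos|force:"
```

```text
ee_pos: [0.5271, 0.126, 0.1058]
force: [0.8, -0.5, -0.8]
grip_force: 24.9
ee_pos: [0.5271, 0.1261, 0.1053]
force: [-1.5, -0.8, 1.4]
grip_force: 24.9
ee_pos: [0.5271, 0.1261, 0.1052]
force: [-2.5, -1.6, 6.3]
grip_force: 24.9
```

```bash
echo '[[0, 0, 0, 0, 0, -0.04], [0, 0, 0, 0, 0, -0.04], [0, 0, 0, 0, 0, 0]]' | python3 -m crank | grep -E "ee|force:"
echo '[[0, 0, 0, 0, 0, -0.04], [0, 0, 0, 0, 0, -0.04], [0, 0, 0, 0, 0, 0]]' | python3 -m crank | grep -E "ee|force:"
python3 -c "
from h import *
delta([.5273,.1266,.1052],1.2)"
```

```text
ee_pos: [0.5275, 0.1261, 0.1055]
eef_rot: [3.14, -0.001, 1.281]
force: [-1.1, -1.0, 6.5]
grip_force: 24.9
ee_pos: [0.5277, 0.1262, 0.1058]
eef_rot: [3.14, -0.001, 1.361]
force: [-1.1, -0.9, 8.4]
grip_force: 24.9
t 13.5 pos [0.5277 0.1262 0.1058] rpy [ 3.1398e+00 -9.0000e-04  1.3609e+00] q [0.17 0.41 1.67 0.   1.06 0.38] w 0.0142 gf 24.909439086914062
F [-1.1 -0.9  8.4] M [-0.24  0.24 -0.2 ]
rotvec [ 0.0017 -0.001   0.1609] d after turn [ 0.0002 -0.0005  0.0006] d now [ 0.0003 -0.0005  0.0006]
```

```bash
for i in 1; do :; done
echo '[[0, 0, -0.0003, 0, 0, -0.04], [0, 0, -0.0002, 0, 0, -0.04], [0, 0, 0, 0, 0, 0]]' | python3 -m crank | grep -E "ee|force:"
echo '[[0, 0, -0.0002, 0, 0, -0.04], [0, 0, -0.0002, 0, 0, -0.04], [0, 0, 0, 0, 0, 0]]' | python3 -m crank | grep -E "ee|force:"
echo '[[0, 0, -0.0002, 0, 0, -0.04], [0, 0, -0.0002, 0, 0, -0.04], [0, 0, 0, 0, 0, 0]]' | python3 -m crank | grep -E "ee|force:"
```

```text
ee_pos: [0.5276, 0.1262, 0.1062]
eef_rot: [3.14, -0.001, 1.441]
force: [-1.8, -0.8, 8.4]
grip_force: 24.9
ee_pos: [0.5276, 0.1262, 0.1065]
eef_rot: [3.14, -0.001, 1.521]
force: [-1.3, -0.3, 7.5]
grip_force: 24.9
ee_pos: [0.5275, 0.1262, 0.1069]
eef_rot: [3.14, -0.0, 1.601]
force: [-1.4, -0.6, 7.8]
grip_force: 24.9
```

```bash
echo '[[0, 0, -0.0002, 0, 0, -0.04], [0, 0, -0.0002, 0, 0, -0.04], [0, 0, 0, 0, 0, 0]]' | python3 -m crank | grep -E "ee|force:"
echo '[[0, 0, -0.0002, 0, 0, -0.04], [0, 0, -0.0002, 0, 0, -0.04], [0, 0, 0, 0, 0, 0]]' | python3 -m crank | grep -E "ee|force:"
```

```text
ee_pos: [0.5275, 0.1262, 0.1072]
eef_rot: [3.14, -0.0, 1.681]
force: [-1.6, -1.0, 7.3]
grip_force: 24.9
ee_pos: [0.5275, 0.1262, 0.1076]
eef_rot: [3.14, -0.0, 1.761]
force: [-0.7, -0.4, 6.6]
grip_force: 24.9
```

```bash
echo '[[0, 0, -0.0002, 0, 0, -0.04], [0, 0, -0.0002, 0, 0, -0.04], [0, 0, 0, 0, 0, 0]]' | python3 -m crank | grep -E "ee|force:"
echo '[[0, 0, -0.0002, 0, 0, -0.04], [0, 0, -0.0002, 0, 0, -0.04], [0, 0, 0, 0, 0, 0]]' | python3 -m crank | grep -E "ee|force:"
```

```text
ee_pos: [0.5275, 0.1262, 0.1079]
eef_rot: [3.14, 0.0, 1.841]
force: [-0.1, 0.1, 5.0]
grip_force: 24.9
ee_pos: [0.5275, 0.1262, 0.1083]
eef_rot: [3.14, 0.0, 1.92]
force: [-0.9, -0.4, 6.2]
grip_force: 24.9
```

```bash
echo '[[0, 0, -0.0002, 0, 0, -0.04], [0, 0, -0.0001, 0, 0, -0.04], [0, 0, 0, 0, 0, 0]]' | python3 -m crank | grep -E "ee|force:"
```

```text
ee_pos: [0.5275, 0.1262, 0.1086]
eef_rot: [3.14, 0.0, 2.0]
force: [-0.7, -0.3, 5.8]
grip_force: 24.9
```

```bash
echo '[[0, 0, -0.0001, 0, 0, -0.03], [0, 0, -0.0001, 0, 0, -0.03], [0, 0, 0, 0, 0, 0]]' | python3 -m crank | grep -E "ee|force:"
```

```text
ee_pos: [0.5275, 0.1262, 0.1088]
eef_rot: [3.14, 0.0, 2.06]
force: [-0.8, -0.7, 6.3]
grip_force: 24.9
```

```bash
echo '[[0, 0, 0, 0, 0, -0.03], [0, 0, 0, 0, 0, -0.03], [0, 0, 0, 0, 0, 0]]' | python3 -m crank | grep -E "ee|force:"
```

```text
ee_pos: [0.5276, 0.1262, 0.1091]
eef_rot: [3.14, 0.001, 2.12]
force: [-0.8, -0.8, 7.5]
grip_force: 24.9
```

```bash
echo '[[0, 0, 0, 0, 0, -0.03], [0, 0, 0, 0, 0, -0.03], [0, 0, 0, 0, 0, 0]]' | python3 -m crank | grep -E "ee|force:"
```

```text
ee_pos: [0.5277, 0.1262, 0.1092]
eef_rot: [3.14, 0.001, 2.18]
force: [-1.9, 0.1, 10.1]
grip_force: 24.9
```

```bash
echo '[[0, 0, -0.0003, 0, 0, -0.03], [0, 0, -0.0001, 0, 0, -0.03], [0, 0, 0, 0, 0, 0]]' | python3 -m crank | grep -E "ee|force:"
```

```text
ee_pos: [0.5276, 0.1262, 0.1094]
eef_rot: [3.14, 0.001, 2.24]
force: [-0.7, -0.1, 7.4]
grip_force: 24.9
```

```bash
echo '[[0, 0, 0, 0, 0, -0.03], [0, 0, 0, 0, 0, -0.03], [0, 0, 0, 0, 0, 0]]' | python3 -m crank | grep -E "ee|force:"
```

```text
ee_pos: [0.5275, 0.1264, 0.1091]
eef_rot: [3.14, 0.0, 2.299]
force: [0.5, 2.1, 5.0]
grip_force: 24.9
```

```bash
echo '[[0, 0, 0, 0, 0, -0.03], [0, 0, 0, 0, 0, -0.03], [0, 0, 0, 0, 0, 0]]' | python3 -m crank | grep -E "ee|force:"
python3 -c "
from h import *
delta([.5273,.1266,.1052],2.3)"
```

```text
ee_pos: [0.5268, 0.1259, 0.1082]
eef_rot: [-3.141, -0.0, 2.361]
force: [-0.0, -0.4, -0.4]
grip_force: 24.9
t 17.7 pos [0.5268 0.1259 0.1082] rpy [-3.1406e+00 -5.0000e-04  2.3610e+00] q [ 0.17  0.41  1.67 -0.    1.06 -0.62] w 0.0136 gf 24.915102124214172
F [-0.  -0.4 -0.4] M [-0.02 -0.1   0.04]
rotvec [-0.001  -0.0005  0.061 ] d after turn [0.0001 0.0008 0.003 ] d now [0.0001 0.0008 0.003 ]
```

```bash
echo '[[0, 0, 0.0005, 0, 0, 0], [0, 0, 0.0005, 0, 0, 0], [0, 0, 0.0005, 0, 0, 0], [0, 0, 0.0005, 0, 0, 0], [0, 0, 0, 0, 0, 0], [0, 0, 0, 0, 0, 0]]' | python3 -m crank | grep -E "ee|force:"
echo '[[0, 0, 0.0004, 0, 0, 0], [0, 0, 0.0004, 0, 0, 0], [0, 0, 0, 0, 0, 0], [0, 0, 0, 0, 0, 0]]' | python3 -m crank | grep -E "ee|force:"
echo '[[0, 0, 0.0004, 0, 0, 0], [0, 0, 0, 0, 0, 0], [0, 0, 0, 0, 0, 0]]' | python3 -m crank | grep -E "ee|force:"
```

```text
ee_pos: [0.5271, 0.1261, 0.1067]
eef_rot: [-3.142, -0.0, 2.36]
force: [1.0, -0.3, -1.0]
grip_force: 24.9
ee_pos: [0.5271, 0.1261, 0.1058]
eef_rot: [3.142, 0.0, 2.36]
force: [-0.1, 0.0, -1.9]
grip_force: 24.9
ee_pos: [0.527, 0.1261, 0.1054]
eef_rot: [-3.142, -0.0, 2.36]
force: [0.4, -0.1, -1.3]
grip_force: 24.9
```

```bash
echo '[[0, 0, 0.0004, 0, 0, 0], [0, 0, 0.0004, 0, 0, 0], [0, 0, 0, 0, 0, 0], [0, 0, 0, 0, 0, 0]]' | python3 -m crank | grep -E "ee|force:"
echo '[[0, 0, 0.0003, 0, 0, 0], [0, 0, 0, 0, 0, 0], [0, 0, 0, 0, 0, 0]]' | python3 -m crank | grep -E "ee|force:"
```

```text
ee_pos: [0.5271, 0.1261, 0.1046]
eef_rot: [-3.142, -0.0, 2.36]
force: [0.9, 0.2, -0.9]
grip_force: 24.9
ee_pos: [0.5271, 0.1261, 0.1044]
eef_rot: [3.142, 0.0, 2.36]
force: [-0.1, 0.3, -0.8]
grip_force: 24.9
```

```bash
echo '[[0, 0, 0.0003, 0, 0, 0], [0, 0, 0.0003, 0, 0, 0], [0, 0, 0, 0, 0, 0], [0, 0, 0, 0, 0, 0]]' | python3 -m crank | grep -E "ee|force:"
```

```text
ee_pos: [0.5271, 0.1261, 0.1037]
eef_rot: [-3.142, -0.0, 2.36]
force: [-0.3, 0.5, -0.8]
grip_force: 24.9
```

```bash
echo '[[0, 0, 0.0003, 0, 0, 0], [0, 0, 0.0003, 0, 0, 0], [0, 0, 0, 0, 0, 0], [0, 0, 0, 0, 0, 0]]' | python3 -m crank | grep -E "ee|force:"
echo '[[0, 0, 0.0003, 0, 0, 0], [0, 0, 0, 0, 0, 0], [0, 0, 0, 0, 0, 0]]' | python3 -m crank | grep -E "ee|force:"
```

```text
ee_pos: [0.5271, 0.1261, 0.1031]
eef_rot: [-3.142, -0.0, 2.36]
force: [-0.7, 0.9, -1.6]
grip_force: 24.9
ee_pos: [0.5271, 0.1261, 0.1028]
eef_rot: [3.142, -0.0, 2.36]
force: [-0.1, 0.1, -1.6]
grip_force: 24.9
```

```bash
echo '[[0, 0, 0.0003, 0, 0, 0], [0, 0, 0, 0, 0, 0], [0, 0, 0, 0, 0, 0]]' | python3 -m crank | grep -E "ee|force:"
```

```text
ee_pos: [0.5271, 0.126, 0.1025]
eef_rot: [-3.142, -0.0, 2.36]
force: [0.0, -0.2, -0.8]
grip_force: 24.9
```

```bash
echo '[[0, 0, 0.0003, 0, 0, 0], [0, 0, 0, 0, 0, 0], [0, 0, 0, 0, 0, 0]]' | python3 -m crank | grep -E "ee|force:"
```

```text
ee_pos: [0.5271, 0.1261, 0.1023]
eef_rot: [3.141, 0.0, 2.36]
force: [-0.4, -0.2, -0.6]
grip_force: 24.9
```

```bash
echo '[[0, 0, 0.0003, 0, 0, 0], [0, 0, 0, 0, 0, 0], [0, 0, 0, 0, 0, 0]]' | python3 -m crank | grep -E "ee|force:"
```

```text
ee_pos: [0.5271, 0.1261, 0.1022]
eef_rot: [3.141, 0.0, 2.36]
force: [-1.8, -1.0, 5.2]
grip_force: 24.9
```

```bash
echo '[[0, 0, 0.0001, 0, 0, 0.05], [0, 0, 0.0002, 0, 0, 0.05], [0, 0, 0, 0, 0, 0]]' | python3 -m crank | grep -E "ee|force:"
echo '[[0, 0, 0.0002, 0, 0, 0.05], [0, 0, 0.0002, 0, 0, 0.05], [0, 0, 0, 0, 0, 0]]' | python3 -m crank | grep -E "ee|force:"
python3 -c "
from h import *
delta([.5273,.1266,.1052],2.3)"
```

```text
ee_pos: [0.5273, 0.1262, 0.1018]
eef_rot: [3.141, 0.0, 2.259]
force: [-0.4, 0.3, 3.1]
grip_force: 24.9
ee_pos: [0.5272, 0.1262, 0.1014]
eef_rot: [3.141, 0.0, 2.16]
force: [-0.0, 0.7, 2.8]
grip_force: 24.9
t 22.3 pos [0.5272 0.1262 0.1014] rpy [3.1411e+00 1.0000e-04 2.1604e+00] q [ 0.17  0.42  1.67  0.    1.05 -0.42] w 0.014 gf 24.906481504440308
F [-0.   0.7  2.8] M [ 0.14 -0.18 -0.09]
rotvec [ 0.0005  0.0002 -0.1396] d after turn [ 0.0003  0.0003 -0.0038] d now [ 0.0003  0.0003 -0.0038]
```

Smooth; it is following the thread.

```bash
echo '[[0, 0, 0.0002, 0, 0, 0.05], [0, 0, 0.0002, 0, 0, 0.05], [0, 0, 0.0002, 0, 0, 0.05], [0, 0, 0.0002, 0, 0, 0.05], [0, 0, 0, 0, 0, 0]]' | python3 -m crank | grep -E "ee|force:"
echo '[[0, 0, 0.0002, 0, 0, 0.05], [0, 0, 0.0002, 0, 0, 0.05], [0, 0, 0.0002, 0, 0, 0.05], [0, 0, 0.0003, 0, 0, 0.05], [0, 0, 0, 0, 0, 0]]' | python3 -m crank | grep -E "ee|force:"
python3 -c "
from h import *
delta([.5273,.1266,.1052],2.3)"
```

```text
ee_pos: [0.5272, 0.1261, 0.1005]
eef_rot: [3.141, -0.0, 1.961]
force: [1.3, 0.9, 3.0]
grip_force: 24.9
ee_pos: [0.5272, 0.1261, 0.0997]
eef_rot: [3.141, -0.0, 1.762]
force: [0.3, 0.7, 3.4]
grip_force: 24.9
t 23.3 pos [0.5272 0.1261 0.0997] rpy [ 3.1413 -0.      1.7617] q [ 0.17  0.42  1.67  0.    1.05 -0.02] w 0.0137 gf 24.908278584480286
F [0.3 0.7 3.4] M [ 0.09 -0.18 -0.02]
rotvec [ 3.000e-04  1.000e-04 -5.383e-01] d after turn [ 0.0003  0.0004 -0.0055] d now [ 0.0005  0.0002 -0.0055]
```

```bash
echo '[[0, 0, 0.0002, 0, 0, 0.05], [0, 0, 0.0002, 0, 0, 0.05], [0, 0, 0.0002, 0, 0, 0.05], [0, 0, 0.0003, 0, 0, 0.05], [0, 0, 0, 0, 0, 0]]' | python3 -m crank | grep -E "ee|force:"
echo '[[0, 0, 0.0002, 0, 0, 0.05], [0, 0, 0.0002, 0, 0, 0.05], [0, 0, 0.0002, 0, 0, 0.05], [0, 0, 0.0002, 0, 0, 0.05], [0, 0, 0, 0, 0, 0]]' | python3 -m crank | grep -E "ee|force:"
python3 -c "
from h import *
delta([.5273,.1266,.1052],2.3)"
```

```text
ee_pos: [0.5272, 0.1261, 0.0988]
eef_rot: [3.141, -0.0, 1.562]
force: [0.1, 1.3, 3.3]
grip_force: 24.9
ee_pos: [0.5272, 0.1261, 0.0979]
eef_rot: [3.141, -0.0, 1.362]
force: [1.6, 0.7, 3.5]
grip_force: 24.9
t 24.3 pos [0.5272 0.1261 0.0979] rpy [ 3.1414e+00 -1.0000e-04  1.3623e+00] q [ 0.17  0.43  1.67 -0.    1.04  0.38] w 0.0136 gf 24.908068478107452
F [1.6 0.7 3.5] M [ 0.04 -0.27 -0.05]
rotvec [ 2.000e-04  0.000e+00 -9.377e-01] d after turn [ 0.0003  0.0005 -0.0073] d now [ 0.0005  0.     -0.0073]
```

```bash
echo '[[0, 0, 0.0002, 0, 0, 0.04], [0, 0, 0.0002, 0, 0, 0.04], [0, 0, 0, 0, 0, 0]]' | python3 -m crank | grep -E "ee|force:"
python3 -c "
from h import *
delta([.5273,.1266,.1052],2.3)" | grep M
echo '[[0, 0, 0.0002, 0, 0, 0.04], [0, 0, 0.0001, 0, 0, 0.02], [0, 0, 0, 0, 0, 0]]' | python3 -m crank | grep -E "ee|force:"
python3 -c "
from h import *
delta([.5273,.1266,.1052],2.3)" | grep M
```

```text
ee_pos: [0.5272, 0.1261, 0.0976]
eef_rot: [3.141, -0.0, 1.283]
force: [0.8, 1.1, 3.8]
grip_force: 24.9
F [0.8 1.1 3.8] M [ 0.06 -0.29 -0.05]
ee_pos: [0.5272, 0.1261, 0.0973]
eef_rot: [3.141, -0.0, 1.222]
force: [1.3, 0.3, 4.7]
grip_force: 24.9
F [1.3 0.3 4.7] M [ 0.01 -0.3   0.03]
```

```bash
echo '[[0, 0, 0.0001, 0, 0, 0.03], [0, 0, 0.0001, 0, 0, 0.02], [0, 0, 0, 0, 0, 0]]' | python3 -m crank | grep -E "ee|force:"
python3 -c "
from h import *
delta([.5273,.1266,.1052],2.3)" | grep M
```

```text
ee_pos: [0.5271, 0.1259, 0.0971]
eef_rot: [3.141, 0.0, 1.171]
force: [-0.5, -1.4, 7.0]
grip_force: 25.1
F [-0.5 -1.4  7. ] M [-0.21  0.02  0.35]
```

```bash
echo '[[0, 0, 0.0001, 0, 0, 0.03], [0, 0, 0, 0, 0, 0], [0, 0, 0, 0, 0, 0]]' | python3 -m crank | grep -E "ee|force:"
python3 -c "
from h import *
delta([.5273,.1266,.1052],2.3)" | grep M
```

```text
ee_pos: [0.5272, 0.126, 0.0972]
eef_rot: [3.141, 0.0, 1.142]
force: [1.1, -0.6, 7.9]
grip_force: 25.4
F [ 1.1 -0.6  7.9] M [-0.    0.05  0.43]
```

```bash
echo '[[0, 0, -0.0002, 0, 0, 0.02], [0, 0, 0, 0, 0, 0], [0, 0, 0, 0, 0, 0]]' | python3 -m crank | grep -E "ee|force:"
python3 - <<'E'
from h import *
from station import eyes
delta([.5273,.1266,.0968],1.2)
s=eyes.camera("scene"); p=proj(s,[.5265,.1255,.06])[0].astype(int); print(p)
cv2.imwrite("pics/home.png",cv2.resize(s["pixels"][p[1]-45:p[1]+45,p[0]-50:p[0]+50],None,fx=6,fy=6,interpolation=cv2.INTER_CUBIC))
E
```

```text
ee_pos: [0.5271, 0.126, 0.0972]
eef_rot: [3.141, 0.0, 1.122]
force: [0.0, -0.7, 4.5]
grip_force: 26.0
t 25.8 pos [0.5271 0.126  0.0972] rpy [3.1413e+00 1.0000e-04 1.1218e+00] q [ 0.17  0.43  1.67 -0.    1.04  0.62] w 0.0144 gf 25.97858101129532
F [ 0.  -0.7  4.5] M [-0.07 -0.12  0.6 ]
rotvec [ 0.0003  0.0001 -0.0782] d after turn [ 0.0006 -0.      0.0004] d now [ 0.0006 -0.0001  0.0004]
[405 215]
```

View pics/home.png

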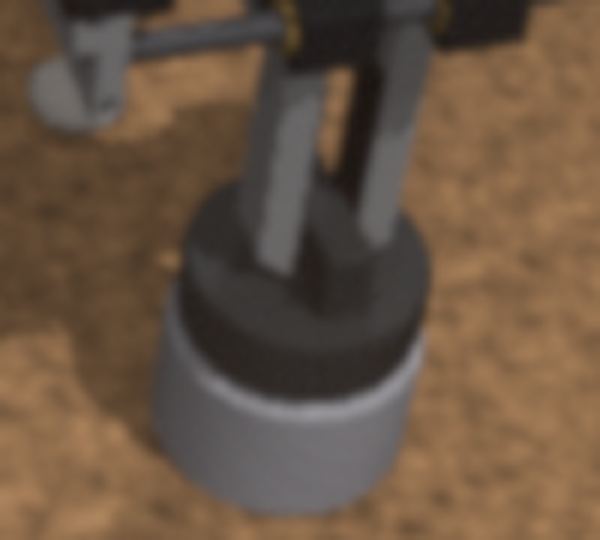

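The picture shows the cap seated level on the shoulder, rim at about scene pixel (405,237). The torque is 0.6 N·m after 69° forward, so this is the hard stop. I'll relax the twist, release and withdraw.

```bash
echo '[[0, 0, 0, 0, 0, -0.03], [0, 0, -0.0002, 0, 0, -0.015], [0, 0, 0, 0, 0, 0], [0, 0, 0, 0, 0, 0]]' | python3 -m crank | grep -E "ee|force:"
echo '[[0, 0, 0, 0, 0, 0], [0, 0, 0, 0, 0, 0], [0, 0, 0, 0, 0, 0], [0, 0, 0, 0, 0, 0], [0, 0, 0, 0, 0, 0], [0, 0, 0, 0, 0, 0]]' | python3 -m crank 0.04 | grep -E "ee|force:|wid"
echo '[[0, 0, -0.005, 0, 0, 0], [0, 0, -0.01, 0, 0, 0], [0, 0, -0.02, 0, 0, 0], [0, 0, -0.03, 0, 0, 0], [0, 0, -0.03, 0, 0, 0], [0, 0, -0.02, 0, 0, 0], [0, 0, 0, 0, 0, 0], [0, 0, 0, 0, 0, 0], [0, 0, 0, 0, 0, 0], [0, 0, 0, 0, 0, 0]]' | python3 -m crank
python3 - <<'E'
from h import *
from station import eyes
ims=[]
for n in("scene","top"):
    s=eyes.camera(n); p=proj(s,[.527,.126,.07])[0].astype(int)
    ims.append(cv2.resize(s["pixels"][p[1]-40:p[1]+40,p[0]-35:p[0]+35],None,fx=5.5,fy=5.5,interpolation=cv2.INTER_CUBIC))
cv2.imwrite("pics/end.png",np.hstack(ims))
E
```

```text
ee_pos: [0.5271, 0.126, 0.0972]
eef_rot: [3.142, 0.0, 1.165]
force: [1.6, 0.0, 3.2]
grip_force: 25.1
ee_pos: [0.527, 0.1261, 0.0972]
eef_rot: [-3.141, 0.0, 1.165]
force: [-0.6, 0.4, -0.1]
grip_width: 0.0402
grip_force: 0.0
time_s: 27.85
ee_pos: [0.5267, 0.126, 0.2112]
eef_rot: [-3.14, 0.001, 1.165]
force: [0.8, 0.0, 0.8]
grip_width: 0.0401
grip_force: 0.0
```

View pics/end.png

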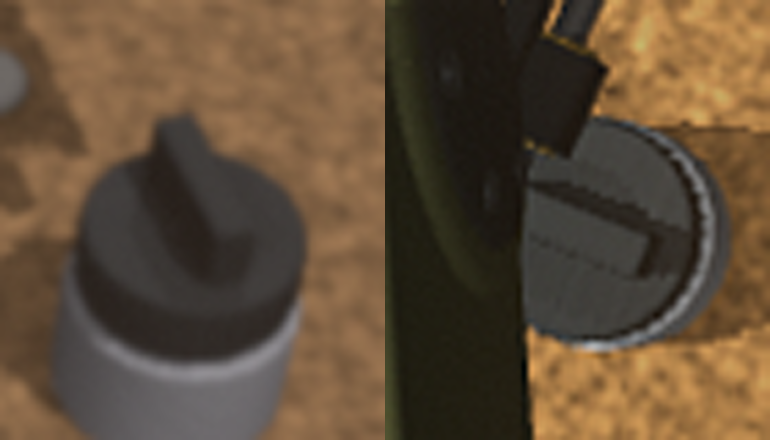

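The cap sits level and released on the pot, with the bar free at the scene crop centre and the gripper clear above.

```bash
python3 -c "
from station import ctrl
print(ctrl.hand_in())"
```

```text
the job is handed in; nothing more can be done
None
```

The cap dropped into the thread start after about 66° backward, then turned about 69° forward to the hard stop. It was released, and the job was handed in at about 28 s of the 72 s allowed.

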